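Expose a closed row of slide carriers on the light table

TASK

Load all the slide carriers from the blue mat on to the light table as one closed row across the lit window: the first flush against the steel end stop, each next one butted flush against its neighbour, all flat, square and centred across the window's width. With the row closed, pull the lamp console's orange knob straight out to its on position, leave it on for at least three seconds, and check that the row is still closed (if it has been disturbed, close it and give it the three seconds again). Push the knob fully back in while the carriers are still on the table, and only then set them all back flat on the blue mat, well inside its edges; do not disturb the tip box, the jar or the dishes.

Things in the scene. Friction and masses are not known exactly. Their poses are not given: they have to be found in the camera images.
- light_table: White fixed light table, 160 (own x) x 260 (own y) x 30 mm high; origin under its centre, z up; carriers lie on its top, z = 30 mm. Own x points roughly away from the robot. A pale window, 66 mm wide (x -33 to 33), runs along own y. The row starts at the end stop at +y and grows towards -y: the carriers' 52 mm widths lie along y, their 90 mm lengths span the window, centred on x = 0.
- end_stop (a point): Foot of the inner face of the dark steel end stop, mid-length: own x = 0, y = +115 mm of the light table, on its top surface; axes as the light table. The stop is 12 mm thick (y 115 to 127), 110 mm long in x and stands 14 mm above the table's top.
- mat: Blue fixed mat, 250 (own x) x 230 (own y) x 4 mm thick; origin under its centre, top 4 mm above it. It lies to the left or right of the light table, the lamp console on the other side.
- console: Cream fixed lamp console, 120 (own x) x 130 (own y) x 85 mm high, origin under its centre; its front faces own -x, roughly towards the robot, and carries the knob.
- knob_grip (a point): Middle of the orange push-pull lamp knob: a cylinder 34 mm in diameter, 30 mm long, lying along the console's own x, its axis 55 mm above the bench. Pushed in, this point is 37 mm in front of the console's front, with a 22 mm gap between knob and front. Grip it across its 34 mm from above and pull along own -x; nothing stands before it.
- lamp_knob (a joint): Travel of the lamp knob in m: 0 = pushed fully in (off), 0.022 = pulled fully out (on). It snaps over centre at half travel (0.011): it rests stably in the detent at either end and takes about 6 N at most to move either way.
- red (a point): Centre (28 mm above the underside) of the red slide carrier: loose, 0.13-0.23 kg, may be absent. Aluminium block 90 (own x) x 52 (own y) x 20 mm high with an upright red grip rib centred on top, 12 (x) x 40 (y) x 36 mm tall; 56 mm overall. Grip the rib across its 12 mm, about 42 mm above the underside; fingertips stay above the block. Half a turn about z makes no difference. Starts on the mat.
- green (a point): Centre (28 mm above the underside) of the green slide carrier: loose, 0.13-0.23 kg, may be absent. Aluminium block 90 (own x) x 52 (own y) x 20 mm high with an upright green grip rib centred on top, 12 (x) x 40 (y) x 36 mm tall; 56 mm overall. Grip the rib across its 12 mm, about 42 mm above the underside; fingertips stay above the block. Half a turn about z makes no difference. Starts on the mat.
- yellow (a point): Centre (28 mm above the underside) of the yellow slide carrier: loose, 0.13-0.23 kg, may be absent. Aluminium block 90 (own x) x 52 (own y) x 20 mm high with an upright yellow grip rib centred on top, 12 (x) x 40 (y) x 36 mm tall; 56 mm overall. Grip the rib across its 12 mm, about 42 mm above the underside; fingertips stay above the block. Half a turn about z makes no difference. Starts on the mat.
- black (a point): Centre (28 mm above the underside) of the black slide carrier: loose, 0.13-0.23 kg, may be absent. Aluminium block 90 (own x) x 52 (own y) x 20 mm high with an upright black grip rib centred on top, 12 (x) x 40 (y) x 36 mm tall; 56 mm overall. Grip the rib across its 12 mm, about 42 mm above the underside; fingertips stay above the block. Half a turn about z makes no difference. Starts on the mat.
- carrier_red: The red carrier's body, origin at the centre of its underside.
- carrier_green: The green carrier's body, origin at the centre of its underside.
- carrier_yellow: The yellow carrier's body, origin at the centre of its underside.
- carrier_black: The black-ribbed carrier's body, origin at the centre of its underside.
- tip_box: Bystander: clear and blue pipette-tip box, 82 x 112 x 57 mm, behind the console; leave alone. Origin under its centre.
- jar: Bystander: jar 56 mm in diameter, 85 mm high, beyond the mat; leave alone. Origin under its centre.
- dish_stack: Bystander: stack of culture dishes 80 mm in diameter, 41 mm high, beyond the light table; leave alone. Origin under its centre.

How it is judged:
By the outcome, as a careful person would: the job done as asked, in the order asked, and still so for the second after the job is handed in, with the robot touching nothing.
Of carrier_red, carrier_green, carrier_yellow, carrier_black only 3 to 4 are there at a start; the rules pass over those that are not, and their reading is None.
At some moment in a run one of carrier_red, carrier_green, carrier_yellow, carrier_black may be knocked a few centimetres aside while the robot is not near it.
It also fails if it takes over 210 s, if anything falls off the work surface, if the arm or the gripper's body presses on something with over 40 N, if the wrist force passes 120 N, or if a joint passes its speed limit or range.

ROBOT

A 6-joint arm with a two-finger parallel gripper is mounted at the origin on the work surface. World frame = base frame: x ahead of the robot, y to its left, z up, the work surface at z = 0. Lengths are in m, angles in rad, forces in N, time in s.
With the tool pointing down it reaches from about 0.35 to 0.975 m from the base axis. Payload 4.9 kg.
Tool frame: the origin (TCP) lies midway between the tips of the shut fingers; the grasp point (between the pads) lies behind it (manip.tcp_to_grasp is the z of the grasp point in the tool frame, in m); z points along the fingers, y is the direction in which the jaws open and shut (so a half turn about z gives the same grasp; the last joint's range is limited). The gripper opens to 85 mm and grips with 20 to 120 N. Pads are 22 mm wide; open, the fingers measure 114 mm over their backs; the gripper's body (76 mm by 85 mm) begins 54 mm behind the grasp point. The pads swing forward as they close: fully open they stand 13 mm farther back than shut.
Start: joints at [1.213, 0.053, 1.613, -0, 1.476, -0.119], TCP at [0.148, 0.607, 0.231] pointing down, gripper open.
Joint ranges: [-3.01, 3.01], [-1.01, 2.22], [0.06, 2.58], [-1.02, 4.17], [0.09, 2.62], [-3.14, 3.14]. Speed limits (rad/s): [2.57, 2.57, 3.14, 3.14, 3.14, 3.14].

INTERFACE

Orientations are given as a unit quaternion [w, x, y, z].
In Python, from plant import status, vision, order, regions_of, manip gives the robot as it stands. The module is installed in compiled form; this text tells all that it offers.
- The arm moves only by the shell command python3 -m crank 'ROWS'. ROWS is JSON, one flat list of numbers, 5 for each row, row after row: the shift along the tool's x, y, z in mm, then the turn about the tool's z in degrees, then the opening in per cent of the stroke, from 0 (shut) to 100 (fully open). In form: [tx, ty, tz, yaw, fingers, tx, ty, tz, yaw, fingers, ...]. A call has exactly 10 rows; each row is the pose to reach, as a shift and turn from the pose commanded when the call began, along the tool's axes at that moment; what a row does not reach only later rows make up. A row lasts 1/10 s, in which the tool goes at most 50 mm and 8.59 degrees, less where a joint would pass 70% of its speed; a pose out of reach is approached as far as the arm can. A call with a gripper value outside its range is refused whole. The fingers move at their own pace and stop on an object; the grip force is fixed at half the most. Time passes only in rows, so rows that repeat a pose let the fingers close, or fill a call up. It gives the time, the measured TCP pose, the force and the opening at its end, in the units of the state.
- status.state(): the state, without advancing time (a new reading comes with each control period).
- vision.grab_frame(name): name is "scene" or "side" or "wrist"; returns (picture, depth): 384x512x3 uint8, red, green, blue; 384x512 float32, m along the optical axis (not along the pixel's ray), 0 where there is no reading.
- vision.get_calibration(name): a dict with "camera_matrix" (3x3 intrinsics, pixels), "R" (3x3) and "t" (3): a world point X has camera coordinates R X + t. Camera axes: x right, y down, z forward; pixel columns grow to the right and rows downward; lengths in m; the calibration is good to about 2 mm. A picture is of the moment at which its call begins: read the wrist's pose just before it. get_calibration takes no time and is no camera call; for the wrist camera it gives the pose at the moment of the call.
- order.job_done(): hands the job in, once; it reports no verdict.
Trained networks look in the newest picture that a camera, given by its name, has taken for a name from the list of things; names that differ only in an ending like _2 or _b are one class to them, and where a whole thing is asked for, a point or a joint stands for the part that bears it (a point fixed in the world has none). Each returns a list of dicts, best first, with "confidence" (0 to 1); they miss things now and then, are a little off and sometimes report something else, mostly with a low value. They report only what shows in the picture. A call takes as long as a camera call.
- regions_of(camera, name): "region" (384x512 bool, what is visible of it) and "extent" ([centre column, centre row, width, height] in pixels, round what is visible of it).
The state is a dict: "time": time; "joint_pos": joint angles; "joint_vel": joint speeds; "joint_efforts": joint torques, N m; "tool_pos": TCP position; "tool_rot": TCP orientation; "contact_force": force on the tool from outside, world axes, zero at the start; "ft_torque": the same for the moment, N m; "gripper_width": opening from 0.0 (shut) to 1.0 (fully open).
Only numpy, scipy, OpenCV 4.12 (cv2) and the standard library are available. Lean on these libraries where they do the work, as an engineer would, in place of code of your own. Each camera call takes 0.05 s, during which the arm holds its last target. There are 200 camera calls.

## Working session

There is one attempt and no reset: what is moved stays moved. The work goes in short steps, Python scripts to look and compute and a shell command to move; the robot and the scene stay as the last step left them, time stands still between calls to the robot, and variables do not carry over. Pictures are saved under pics/ and viewed, on a budget of 14 in all, crops included, one or two more only if the job needs it, and the job is handed in when it is done.

```bash
mkdir -p pics; ls; cat > h.py <<'E'
import numpy as np, cv2
from plant import status, vision, order, regions_of, manip
def cloud(cam,d,mask=None):
    c=vision.get_calibration(cam);K=np.array(c["camera_matrix"]);R=np.array(c["R"]);t=np.array(c["t"])
    m=d>0
    if mask is not None: m&=mask
    v,u=np.nonzero(m);z=d[v,u]
    P=np.stack([(u-K[0,2])/K[0,0]*z,(v-K[1,2])/K[1,1]*z,z],1)
    return (P-t)@R,u,v
def save(n,img): cv2.imwrite("pics/"+n,cv2.cvtColor(img,cv2.COLOR_RGB2BGR))
E
python3 - <<'E'
from h import *
print(manip.tcp_to_grasp, status.state())
ims=[]
for c in ["scene","side"]:
    im,d=vision.grab_frame(c); save(c+"0.png",im); np.savez(c+"0.npz",im=im,d=d)
    cal=vision.get_calibration(c);print(c,np.round(-np.array(cal["R"]).T@cal["t"],3))
    for n in ["light_table","mat","console","knob_grip","red","green","yellow","black","carrier_red"]:
        for r in regions_of(c,n)[:2]:
            P,u,v=cloud(c,d,np.array(r["region"]))
            if len(P): print(c,n,round(r["confidence"],2),np.round(r["extent"]),len(P),np.round(np.median(P,0),3),np.round(P.min(0),3),np.round(P.max(0),3))
E
```

```text
pics
-0.0187 {'time': 0.0, 'joint_pos': array([ 1.21298035e+00,  5.33663864e-02,  1.61428707e+00, -6.28326904e-06,
        1.47599906e+00, -1.18978697e-01]), 'joint_vel': array([-1.42454971e-07, -6.63371092e-04,  9.99262818e-04,  3.75769083e-04,
        8.93670940e-05,  5.72412058e-04]), 'joint_efforts': array([ 1.94040949e-03, -3.93687880e+01, -3.70173740e+01, -2.73118241e-05,
        7.12691181e-03,  9.33300242e-06]), 'tool_pos': array([0.14762782, 0.60667644, 0.23006125]), 'tool_rot': array([-2.40174637e-04,  1.19134644e-01,  9.92877573e-01, -1.00153960e-03]), 'contact_force': array([-0.74252818, -0.00093592,  0.86976469]), 'ft_torque': array([-0.01264497,  0.01997851, -0.02107443]), 'gripper_width': 1.0012869741465513}
scene [ 1.008 -0.447  0.746]
scene light_table 0.87 [248. 208. 120. 108.] 6483 [ 0.626 -0.009  0.03 ] [ 0.514 -0.121 -0.002] [0.697 0.173 0.048]
scene light_table 0.74 [284. 120.  61.  60.] 2634 [0.517 0.269 0.077] [ 0.359  0.222 -0.003] [0.567 0.411 0.09 ]
scene mat 0.97 [121. 289. 164. 147.] 7057 [ 0.552 -0.321  0.004] [ 0.409 -0.427 -0.003] [ 0.663 -0.195  0.061
[... 1465 characters left out ...]
05] [0.575 0.554 0.085]
side red 0.96 [260. 318.  51.  41.] 1407 [ 0.59  -0.377  0.023] [ 0.542 -0.402  0.001] [ 0.639 -0.305  0.062]
side green 0.71 [261. 273.  45.  35.] 1046 [ 0.596 -0.264  0.023] [ 0.553 -0.28  -0.003] [ 0.644 -0.182  0.061]
side yellow 0.86 [198. 279.  41.  38.] 1065 [ 0.472 -0.271  0.023] [ 0.426 -0.29  -0.003] [ 0.518 -0.169  0.061]
side black 0.66 [198. 323.  53.  49.] 1428 [ 0.471 -0.379  0.023] [ 0.423 -0.401  0.003] [ 0.518 -0.326  0.061]
side black 0.23 [344. 295.  34.  51.] 1218 [ 0.754 -0.35   0.058] [ 0.732 -0.361 -0.002] [ 0.825 -0.224  0.087]
side carrier_red 0.78 [261. 323.  50.  39.] 1348 [ 0.59  -0.377  0.023] [ 0.542 -0.402  0.001] [ 0.637 -0.32   0.062]
```

```bash
cat >> h.py <<'E'
def rect(P,zlo,zhi,box=None):
    m=(P[:,2]>zlo)&(P[:,2]<zhi)
    if box is not None: m&=(P[:,0]>box[0])&(P[:,0]<box[1])&(P[:,1]>box[2])&(P[:,1]<box[3])
    Q=P[m][:,:2]
    (c,s,a)=cv2.minAreaRect((Q*1000).astype(np.float32))
    return np.round(c,1),np.round(s,1),round(a,1),len(Q)
E
python3 - <<'E'
from h import *
C={}
for c in ["scene","side"]:
    f=np.load(c+"0.npz"); P,u,v=cloud(c,f["d"]); C[c]=P
C["both"]=np.vstack([C["scene"],C["side"]])
for c,P in C.items():
    print(c,"table",rect(P,.026,.034,(.5,.74,-.16,.2)),"stop",rect(P,.0405,.047,(.5,.74,.0,.2)))
    print(" mat",rect(P,.0025,.0055,(.38,.72,-.47,-.19)))
    for n,b in dict(red=(.53,.66,-.42,-.315),green=(.53,.66,-.305,-.2),yellow=(.4,.53,-.305,-.2),black=(.4,.53,-.42,-.32)).items():
        print(n,"block",rect(P,.021,.028,b),"rib",rect(P,.055,.066,b))
    print(" console top",rect(P,.082,.088,(.42,.64,.15,.4)),"knob",rect(P,.045,.074,(.36,.425,.24,.36)))
a=np.load("scene0.npz")["im"];b=np.load("side0.npz")["im"]
save("both.png",np.hstack([a[:, :400],b[:,100:500]]))
E
```

```text
scene table (array([615.5,   8.7]), array([161.2, 260. ]), 0.7, 5551) stop (array([614.2, 130.8]), array([109.6,  14.5]), 0.8, 173)
 mat (array([ 550.1, -330.5]), array([279.5, 339. ]), 89.7, 5792)
red block (array([ 591.9, -364.4]), array([51.6, 93.1]), 76.5, 874) rib (array([ 592. , -364.5]), array([39.6, 14.1]), 75.9, 157)
green block (array([ 598.8, -248.8]), array([92.1, 52.6]), 3.0, 727) rib (array([ 598.6, -248.7]), array([14.3, 40.6]), 0.5, 130)
yellow block (array([ 472.2, -256.4]), array([91.1, 52.6]), 6.1, 587) rib (array([ 472.5, -256.8]), array([13.1, 39.6]), 8.7, 110)
black block (array([ 470.9, -366.1]), array([92.9, 52.5]), 9.2, 697) rib (array([ 471.7, -366.5]), array([13.1, 39.5]), 10.1, 137)
 console top (array([499.7, 293.9]), array([131.6, 119.7]), 83.3, 1189) knob (array([402.6, 303.3]), array([32.9, 30.6]), 84.5, 105)
side table (array([614.6,   7.1]), array([159.1, 260.7]), 0.5, 3051) stop (array([613.7, 128.6]), array([108.1,  14.9]), 0.9, 75)
 mat (array([ 565.5, -321.4]), array([248.3, 310.2]), 89.2, 4039)
red block (array([ 591.4, -366.8]), array([54.7, 90
[... 755 characters left out ...]
0.5]), array([279.5, 339. ]), 89.7, 9831)
red block (array([ 591.4, -366.3]), array([55.6, 93.1]), 76.5, 1785) rib (array([ 591.8, -365.3]), array([42.1, 14.1]), 75.9, 277)
green block (array([ 598.5, -250.1]), array([92.1, 55.1]), 3.7, 1338) rib (array([ 598.6, -249.8]), array([14.3, 42.7]), 0.5, 210)
yellow block (array([ 472.3, -257.8]), array([91.3, 55.4]), 6.1, 1259) rib (array([ 472.2, -257.7]), array([13.8, 43.2]), 8.4, 197)
black block (array([ 471.1, -367.6]), array([92.5, 55.3]), 10.0, 1664) rib (array([ 471.6, -367.3]), array([13.6, 41.3]), 9.0, 258)
 console top (array([499.6, 292.7]), array([134. , 119.7]), 83.3, 1653) knob (array([405.5, 302.1]), array([35.2, 38.1]), 89.6, 205)
```

View pics/both.png

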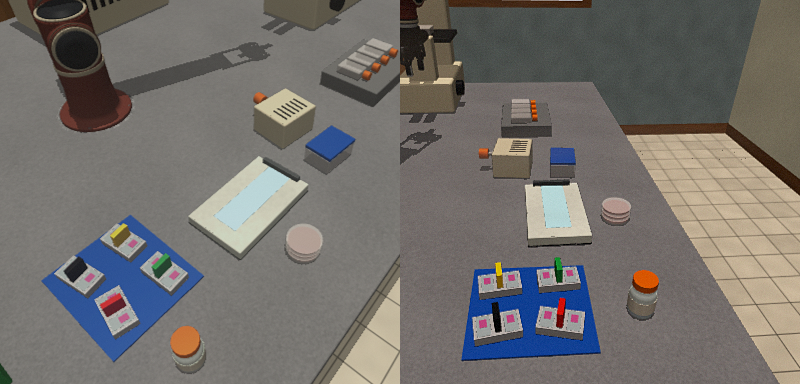

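```bash
cat >> h.py <<'E'
from scipy.spatial.transform import Rotation as Ro
def to(x,y,z,a,s=None):
    """row from current pose to TCP world mm x,y,z, jaw (tool y) direction a deg world"""
    s=s or status.state();q=s["tool_rot"];R=Ro.from_quat([q[1],q[2],q[3],q[0]]).as_matrix()
    d=R.T@(np.array([x,y,z])-s["tool_pos"]*1000)
    ya=np.degrees(np.arctan2(R[1,1],R[0,1])); t=-((a-ya+90)%180-90)
    return np.round([*d,t],1)
E
python3 -c "
from h import *
print(to(598.5,-249.5,180,3))"
```

```text
[-640.6 -725.8   51.3   73.3]
```

```bash
python3 -m crank '[-20,-25,2,3,100,-60,-70,4,9,100,-100,-115,6,17,100,-140,-160,9,25,100,-180,-205,12,33,100,-220,-250,15,41,100,-260,-295,18,49,100,-300,-340,21,57,100,-340,-385,24,65,100,-360,-405,26,73.3,100]' && python3 -c "
from h import *
print(to(598.5,-249.5,180,3))"
```

```text
time: 2.0
tool_pos: [0.3733, 0.1797, 0.209]
tool_rot: [0.0, 0.69, 0.724, 0.001]
contact_force: [1.3, 0.5, -0.1]
gripper_width: 0.995
[-4.394e+02  2.047e+02  2.920e+01 -3.000e-01]
```

```bash
python3 -m crank '[-30,14,2,0,100,-75,35,5,0,100,-120,56,8,0,100,-165,77,11,0,100,-210,98,14,0,100,-255,119,17,0,100,-300,140,20,0,100,-350,163,23,0,100,-395,184,26,0,100,-439,205,29,0,100]' && python3 -m crank '[0,0,0,0,100,0,0,0,0,100,0,0,0,0,100,0,0,0,0,100,0,0,0,0,100,0,0,0,0,100,0,0,0,0,100,0,0,0,0,100,0,0,0,0,100,0,0,0,0,100]'; python3 - <<'E'
from h import *
im,d=vision.grab_frame("wrist");save("w1.png",im)
P,u,v=cloud("wrist",d)
print(rect(P,.021,.028,(.53,.66,-.305,-.2)),rect(P,.055,.066,(.53,.66,-.305,-.2)))
im,d=vision.grab_frame("side");P2,u,v=cloud("side",d)
print(status.state()["tool_pos"],to(598.5,-249.5,30,3))
E
```

```text
time: 3.0
tool_pos: [0.5995, -0.2449, 0.1797]
tool_rot: [0.0, 0.688, 0.725, 0.0]
contact_force: [0.8, 0.9, 1.2]
gripper_width: 1.001
time: 4.0
tool_pos: [0.5988, -0.2428, 0.1799]
tool_rot: [0.0, 0.688, 0.725, 0.0]
contact_force: [-0.0, -0.6, -0.0]
gripper_width: 1.004
(array([ 597.5, -247.4]), array([90.1, 51.8]), 2.9, 4713) (array([ 597.3, -247.6]), array([11.5, 40. ]), 3.2, 717)
[ 0.59875105 -0.24287971  0.17980321] [ -6.6  -0.6 149.8   0. ]
```

View pics/w1.png

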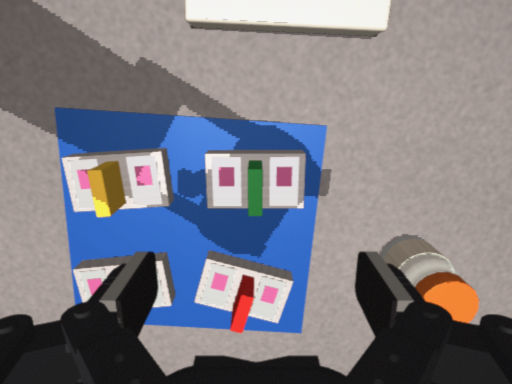

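```bash
python3 -m crank '[-5,-1.3,10,0,60,-5,-1.3,30,0,60,-5,-1.3,50,0,60,-5,-1.3,70,0,60,-5,-1.3,90,0,60,-5,-1.3,110,0,60,-5,-1.3,130,0,60,-5,-1.3,140,0,60,-5,-1.3,147,0,60,-5,-1.3,150,0,60]' && python3 -m crank '[0,0,0,0,0,0,0,0,0,0,0,0,0,0,0,0,0,0,0,0,0,0,0,0,0,0,0,0,0,0,0,0,0,0,0,0,0,0,0,0,0,0,-5,0,0,0,0,-15,0,0]' && python3 -m crank '[0,0,-15,0,0,0,0,-30,0,0,0,0,-45,0,0,0,0,-60,0,0,0,0,-75,0,0,0,0,-90,0,0,0,0,-98,0,0,0,0,-100,0,0,0,0,-100,0,0,0,0,-100,0,0]'; python3 -c "
from h import *
print(to(615,60,140,.8))"
```

```text
time: 5.1
tool_pos: [0.5975, -0.2479, 0.0292]
tool_rot: [-0.0, 0.688, 0.725, -0.0]
contact_force: [0.4, -0.3, 0.0]
gripper_width: 0.598
time: 6.1
tool_pos: [0.5961, -0.247, 0.0431]
tool_rot: [-0.002, 0.688, 0.725, -0.001]
contact_force: [-0.3, -0.5, -1.0]
gripper_width: 0.129
time: 7.1
tool_pos: [0.5972, -0.2476, 0.1438]
tool_rot: [-0.001, 0.688, 0.725, -0.0]
contact_force: [-0.4, -0.4, -2.0]
gripper_width: 0.13
[306.2  34.    4.    2.2]
```

```bash
python3 -m crank '[10,1,-5,0.5,0,30,4,-15,1,0,55,7,-20,1.5,0,85,10,-30,2,0,115,13,-35,2.2,0,145,17,-35,2.2,0,175,21,-35,2.2,0,200,25,-35,2.2,0,220,28,-35,2.2,0,230,28,-35,2.2,0]' && python3 -m crank '[0,0,0,0,0,0,0,0,0,0,0,0,0,0,0,0,0,0,0,0,0,0,0,0,0,0,0,0,0,0,0,0,0,0,0,0,0,0,0,0,0,0,0,0,0,0,0,0,0,0]'; python3 - <<'E'
from h import *
s=status.state()
im,d=vision.grab_frame("wrist");save("w2.png",im)
P,u,v=cloud("wrist",d)
print("table",rect(P,.026,.034,(.5,.74,-.16,.2)),"stop",rect(P,.0405,.047,(.5,.74,.0,.2)))
m=(P[:,2]>.026)&(P[:,2]<.034)&(P[:,1]<.11)&(P[:,1]>.03)&(P[:,0]>.5)&(P[:,0]<.74)
for y in np.arange(.03,.11,.01):
    k=m&(abs(P[:,1]-y)<.004); print(round(y,2),P[k,0].min().round(4),P[k,0].max().round(4),end="; ")
k=(P[:,2]>.0415)&(P[:,2]<.047)&(abs(P[:,0]-.614)<.05)&(P[:,1]>.05)
print("\nstop y",np.percentile(P[k,1],[0,2,50,98,100]).round(4))
for x in np.arange(.57,.67,.015):
    kk=k&(abs(P[:,0]-x)<.007); print(round(x,3),P[kk,1].min().round(4),P[kk,1].max().round(4),end="; ")
# held carrier
h=(abs(P[:,0]-s["tool_pos"][0])<.07)&(abs(P[:,1]-s["tool_pos"][1])<.05)&(P[:,2]>.1)&(P[:,2]<.19)
print("held",h.sum(), P[h].min(0).round(3),P[h].max(0).round(3))
print(to(615,80,70,.7))
E
```

```text
time: 8.1
tool_pos: [0.6133, -0.0144, 0.1796]
tool_rot: [-0.0, 0.701, 0.713, -0.0]
contact_force: [0.0, 0.2, -2.1]
gripper_width: 0.126
time: 9.1
tool_pos: [0.6136, -0.0167, 0.1799]
tool_rot: [0.0, 0.702, 0.712, -0.0]
contact_force: [-0.2, -0.1, -2.5]
gripper_width: 0.124
table (array([614.2,  47.9]), array([160.6, 153.9]), 0.5, 35868) stop (array([0., 0.]), array([0., 0.]), 0.0, 0)
0.03 0.534 0.6929; 0.04 0.5342 0.694; 0.05 0.5343 0.694; 0.06 0.5348 0.6943; 0.07 0.534 0.6936; 0.08 0.5339 0.6936; 0.09 0.5338 0.6936; 0.1 0.5338 0.6935; Traceback (most recent call last):
  File "<stdin>", line 10, in <module>
    return _quantile_unchecked(
        a, q, axis, out, overwrite_input, method, keepdims, weights)
    return _ureduce(a,
                    func=_quantile_ureduce_func,
    ...<5 lines>...
                    overwrite_input=overwrite_input,
                    method=method)
    r = func(a, **kwargs)
    result = _quantile(arr,
                       quantiles=q,
    ...<2 lines>...
                       out=out,
                       weights=wgt)
    slices_having_nans = np.isnan(arr[-1, ...])
                                  ~~~^^^^^^^^^
IndexError: index -1 is out of bounds for axis 0 with size 0
```

View pics/w2.png

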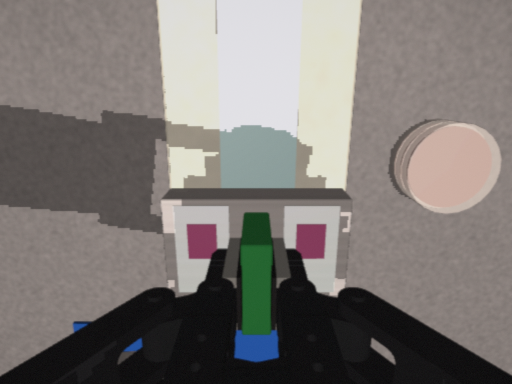

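```bash
python3 - <<'E'
from h import *
print(to(613.8,83,60,.6))
E
```

```text
[ 99.7   1.6 119.9   0.2]
```

```bash
python3 -m crank '[10,1.6,5,0.2,0,30,1.6,20,0.2,0,50,1.6,40,0.2,0,70,1.6,60,0.2,0,90,1.6,80,0.2,0,100,1.6,95,0.2,0,100,1.6,106,0.2,0,100,1.6,114,0.2,0,100,1.6,118,0.2,0,100,1.6,120,0.2,0]' && python3 -m crank '[0,0,1,0,0,0,0,2,0,0,0,0,3,0,0,0,0,4,0,0,0,0,5,0,0,0,0,5,0,0,0,0,5,0,0,0,0,5,0,0,0,0,5,0,0,0,0,5,0,0]'; python3 - <<'E'
from h import *
print(to(613.8,97,55,.6),status.state()["contact_force"])
E
```

```text
time: 10.15
tool_pos: [0.6141, 0.0825, 0.0599]
tool_rot: [0.0, 0.704, 0.711, 0.0]
contact_force: [0.2, -0.5, -1.9]
gripper_width: 0.125
time: 11.15
tool_pos: [0.6142, 0.0831, 0.0571]
tool_rot: [0.0, 0.703, 0.711, -0.0]
contact_force: [-5.4, -1.3, 8.0]
gripper_width: 0.131
[13.9 -0.3  2.1  0. ] [-5.4261884  -1.3293239   7.98881599]
```

```bash
python3 -m crank '[0,0,-1.5,0,0,2,0,-1.5,0,0,4,0,-1.5,0,0,6,0,-1.5,0,0,8,0,-1.5,0,0,9,0,-1.5,0,0,10,0,-1.5,0,0,10,0,-1.5,0,0,10,0,-1.5,0,0,10,0,-1.5,0,0]' && python3 -m crank '[1,0,0,0,0,2,0,0,0,0,3,0,0,0,0,4,0,0,0,0,5,0,0,0,0,6,0,0,0,0,6,0,0,0,0,6,0,0,0,0,6,0,0,0,0,6,0,0,0,0]'; python3 - <<'E'
from h import *
print(to(613.8,97,55,.6),status.state()["contact_force"])
E
```

```text
time: 12.15
tool_pos: [0.6145, 0.0934, 0.0572]
tool_rot: [0.001, 0.703, 0.711, 0.001]
contact_force: [2.2, -3.2, 4.5]
gripper_width: 0.13
time: 13.15
tool_pos: [0.6144, 0.0993, 0.0572]
tool_rot: [0.001, 0.703, 0.711, 0.001]
contact_force: [1.5, -3.5, 5.1]
gripper_width: 0.13
[-2.3 -0.7  2.2  0. ] [ 1.5019451  -3.48167607  5.05889561]
```

```bash
python3 -m crank '[0.5,0,0,0,0,1,0,0,0,0,1.5,0,0,0,0,2,0,0,0,0,2.5,0,0,0,0,3,0,0,0,0,3,0,0,0,0,3,0,0,0,0,3,0,0,0,0,3,0,0,0,0]';  python3 - <<'E'
from h import *
im,d=vision.grab_frame("scene");save("s2.png",cv2.resize(im[120:290,150:350],(800,680))[:600])
P,u,v=cloud("scene",d)
print("block",rect(P,.048,.054,(.55,.68,.05,.122)),"stop",rect(P,.0405,.047,(.5,.74,.11,.2)))
E
```

```text
time: 14.15
tool_pos: [0.6143, 0.0998, 0.0573]
tool_rot: [0.002, 0.703, 0.711, -0.001]
contact_force: [-0.2, -10.8, 6.3]
gripper_width: 0.131
block (array([614.9,  96.5]), array([90.7, 49.8]), 0.5, 394) stop (array([615. , 130.5]), array([ 26.4, 108.8]), 83.0, 71)
```

View pics/s2.png

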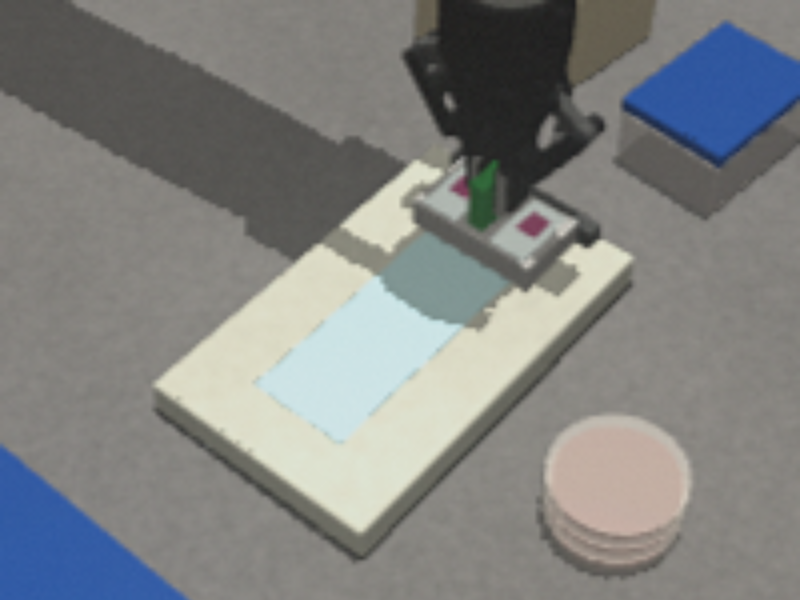

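```bash
python3 -m crank '[-1,0,0,0,0,-1.5,0,0,0,0,-1.5,0,-0.5,0,0,-1.5,0,-0.5,0,0,-1.5,0,-0.5,0,50,-1.5,0,-0.5,0,50,-1.5,0,-0.5,0,50,-1.5,0,-20,0,50,-1.5,0,-50,0,50,-1.5,0,-80,0,50]'; python3 - <<'E'
from h import *
print(to(472,-251,170,6.3),status.state()["contact_force"])
E
```

```text
time: 15.2
tool_pos: [0.6124, 0.1013, 0.1359]
tool_rot: [-0.001, 0.703, 0.711, -0.001]
contact_force: [0.6, 0.8, 0.2]
gripper_width: 0.498
[-350.7 -144.4  -34.    -5.7] [0.59701099 0.78322288 0.24813419]
```

```bash
python3 -m crank '[-15,-6,-10,0,60,-50,-20,-20,-1,60,-95,-39,-34,-2,60,-140,-58,-34,-3,60,-185,-76,-34,-4,60,-230,-95,-34,-5,60,-275,-113,-34,-5.7,60,-315,-130,-34,-5.7,60,-341,-141,-34,-5.7,60,-351,-144,-34,-5.7,60]' && python3 -m crank '[0,0,0,0,60,0,0,0,0,60,0,0,0,0,60,0,0,0,0,60,0,0,0,0,60,0,0,0,0,60,0,0,0,0,60,0,0,0,0,60,0,0,0,0,60,0,0,0,0,60]'; cat >> h.py <<'E'
B=dict(red=(.53,.66,-.42,-.315),green=(.53,.66,-.305,-.2),yellow=(.4,.53,-.305,-.2),black=(.4,.53,-.42,-.32))
def wristfit(b,dz=0.):
    im,d=vision.grab_frame("wrist");P,u,v=cloud("wrist",d)
    r=rect(P,.021+dz,.028+dz,b);k=rect(P,.055+dz,.066+dz,b);print("block",r,"rib",k);return r,k,P,im
E
python3 - <<'E'
from h import *
r,k,P,im=wristfit(B["yellow"]); c=k[0]
print(to(c[0],c[1],30,r[2] if r[1][0]>r[1][1] else r[2]-90),status.state()["tool_pos"])
E
```

```text
time: 16.2
tool_pos: [0.4711, -0.2539, 0.1689]
tool_rot: [-0.001, 0.668, 0.744, -0.0]
contact_force: [0.4, 0.1, -0.1]
gripper_width: 0.597
time: 17.2
tool_pos: [0.4733, -0.2518, 0.1704]
tool_rot: [0.0, 0.667, 0.745, 0.0]
contact_force: [-0.4, 0.3, 0.3]
gripper_width: 0.603
block (array([ 471.1, -255. ]), array([90. , 52.5]), 6.6, 5069) rib (array([ 470.9, -254.8]), array([11.8, 39.6]), 6.5, 773)
[ -2.7  -2.7 140.4  -0.3] [ 0.47332267 -0.2518188   0.17035932]
```

```bash
python3 -m crank '[-2.7,-2.7,10,-0.3,60,-2.7,-2.7,30,-0.3,60,-2.7,-2.7,50,-0.3,60,-2.7,-2.7,70,-0.3,60,-2.7,-2.7,90,-0.3,60,-2.7,-2.7,110,-0.3,60,-2.7,-2.7,125,-0.3,60,-2.7,-2.7,134,-0.3,60,-2.7,-2.7,140,-0.3,60,-2.7,-2.7,140,-0.3,60]' && python3 -m crank '[0,0,0,0,0,0,0,0,0,0,0,0,0,0,0,0,0,0,0,0,0,0,0,0,0,0,0,0,0,0,0,0,0,0,0,0,0,0,0,0,0,0,-5,0,0,0,0,-15,0,0]' && python3 -m crank '[0,0,-25,0,0,0,0,-40,0,0,0,0,-55,0,0,0,0,-70,0,0,0,0,-80,0,0,0,0,-85,0,0,0,0,-85,0,0,0,0,-85,0,0,0,0,-85,0,0,0,0,-85,0,0]'; python3 -c "
from h import *
print(to(614.3,34,120,.6))"
```

```text
time: 18.25
tool_pos: [0.4707, -0.2546, 0.0298]
tool_rot: [-0.001, 0.665, 0.747, -0.0]
contact_force: [0.6, -0.6, 0.7]
gripper_width: 0.6
time: 19.25
tool_pos: [0.4695, -0.2536, 0.0439]
tool_rot: [-0.002, 0.665, 0.747, -0.0]
contact_force: [0.8, 1.2, -1.4]
gripper_width: 0.127
time: 20.25
tool_pos: [0.4705, -0.2544, 0.1295]
tool_rot: [-0.001, 0.665, 0.747, -0.0]
contact_force: [-0.4, -0.2, -2.5]
gripper_width: 0.126
[270.  176.    9.6   6. ]
```

```bash
python3 -m crank '[10,6,0,0.5,0,35,22,0,1,0,65,42,0,2,0,97,63,0,3,0,129,84,0,4,0,161,105,0,5,0,193,126,2,6,0,225,147,4,6,0,255,166,6,6,0,270,176,9,6,0]' && python3 -m crank '[0,0,0,0,0,0,0,0,0,0,0,0,5,0,0,0,0,15,0,0,0,0,25,0,0,0,0,35,0,0,0,0,45,0,0,0,0,50,0,0,0,0,50,0,0,0,0,50,0,0]'; python3 -c "
from h import *
print(to(614.3,34,57,.6))"
```

```text
time: 21.25
tool_pos: [0.6154, 0.0362, 0.1209]
tool_rot: [-0.0, 0.702, 0.712, 0.0]
contact_force: [0.3, -0.1, -3.4]
gripper_width: 0.129
time: 22.25
tool_pos: [0.6148, 0.0338, 0.0714]
tool_rot: [0.0, 0.703, 0.711, 0.0]
contact_force: [0.9, -0.7, -1.5]
gripper_width: 0.125
[ 0.2 -0.5 14.4  0. ]
```

```bash
python3 -m crank '[0,-0.5,4,0,0,0,-0.5,8,0,0,0,-0.5,11,0,0,0,-0.5,13,0,0,0,-0.5,14,0,0,0,-0.5,15,0,0,0,-0.5,15.5,0,0,0,-0.5,15.5,0,0,0,-0.5,15.5,0,0,0,-0.5,15.5,0,0]' && python3 -m crank '[1,0,0,0,0,2,0,0,0,0,3,0,0,0,0,4.5,0,0,0,0,6,0,0,0,0,7.5,0,0,0,0,9,0,0,0,0,10,0,0,0,0,10,0,0,0,0,10,0,0,0,0]' && python3 -m crank '[0.5,0,0,0,0,1,0,0,0,0,1.5,0,0,0,0,2,0,0,0,0,2.5,0,0,0,0,3,0,0,0,0,3.5,0,0,0,0,4,0,0,0,0,4,0,0,0,0,4,0,0,0,0]'
```

```text
time: 23.25
tool_pos: [0.614, 0.0338, 0.0575]
tool_rot: [-0.0, 0.703, 0.711, -0.0]
contact_force: [-7.3, 0.7, 7.7]
gripper_width: 0.132
time: 24.25
tool_pos: [0.6159, 0.0432, 0.0575]
tool_rot: [0.002, 0.703, 0.711, 0.001]
contact_force: [1.2, -3.9, 5.7]
gripper_width: 0.128
time: 25.25
tool_pos: [0.6159, 0.047, 0.0575]
tool_rot: [0.002, 0.703, 0.711, 0.001]
contact_force: [0.1, -3.6, 5.2]
gripper_width: 0.128
```

```bash
python3 -m crank '[0,-0.5,0,0,0,0,-1.3,0,0,0,0.5,-1.3,0,0,0,1,-1.3,0,0,0,1.5,-1.3,0,0,0,2,-1.3,0,0,0,2.5,-1.3,0,0,0,3,-1.3,0,0,0,3,-1.3,0,0,0,3,-1.3,0,0,0]'
```

```text
time: 26.25
tool_pos: [0.6148, 0.0483, 0.0577]
tool_rot: [0.003, 0.703, 0.711, -0.0]
contact_force: [3.2, -10.4, 6.3]
gripper_width: 0.131
```

```bash
python3 -m crank '[-1,0,0,0,0,-1.5,0,0,0,0,-1.5,0,-0.5,0,0,-1.5,0,-0.5,0,0,-1.5,0,-0.5,0,50,-1.5,0,-0.5,0,50,-1.5,0,-0.5,0,50,-1.5,0,-20,0,50,-1.5,0,-50,0,50,-1.5,0,-80,0,50]'; python3 - <<'E'
from h import *
print(to(592,-361,170,-13.4),status.state()["contact_force"])
E
```

```text
time: 27.25
tool_pos: [0.6115, 0.0498, 0.1352]
tool_rot: [-0.001, 0.703, 0.711, -0.001]
contact_force: [0.5, -0.4, 0.2]
gripper_width: 0.5
[-410.5  -24.1  -35.1   14. ] [ 0.54952633 -0.40377932  0.24659404]
```

```bash
python3 -m crank '[-15,-1,-10,0,60,-55,-3,-20,2,60,-100,-6,-35,4,60,-145,-8,-35,6,60,-190,-11,-35,8,60,-235,-14,-35,10,60,-280,-17,-35,12,60,-325,-20,-35,14,60,-370,-22,-35,14,60,-400,-24,-35,14,60]' && python3 -m crank '[-6,-1,0,0,60,-10,-2.5,0,0,60,-10,-2.5,0,0,60,-10,-2.5,0,0,60,-10,-2.5,0,0,60,-10,-2.5,0,0,60,-10,-2.5,0,0,60,-10,-2.5,0,0,60,-10,-2.5,0,0,60,-10,-2.5,0,0,60]';
python3 - <<'E'
from h import *
r,k,P,im=wristfit(B["red"]); c=k[0]
print(to(c[0],c[1],30,r[2] if r[1][0]>r[1][1] else r[2]-90),status.state()["tool_pos"])
E
```

```text
time: 28.25
tool_pos: [0.5912, -0.3543, 0.1689]
tool_rot: [-0.001, 0.785, 0.619, -0.001]
contact_force: [0.7, 0.5, 0.7]
gripper_width: 0.599
time: 29.25
tool_pos: [0.5883, -0.3601, 0.1709]
tool_rot: [0.0, 0.785, 0.62, 0.0]
contact_force: [1.5, 0.2, 0.7]
gripper_width: 0.601
block (array([ 609.8, -338.7]), array([52.3, 90.5]), 76.5, 4871) rib (array([ 609.6, -338. ]), array([39.6, 12.1]), 75.5, 842)
[2.650e+01 1.570e+01 1.408e+02 1.000e-01] [ 0.58824438 -0.36016178  0.17080456]
```

```bash
python3 -m crank '[15,8,5,0,60,26.3,15.7,20,0,60,26.3,15.7,45,0,60,26.3,15.7,70,0,60,26.3,15.7,90,0,60,26.3,15.7,110,0,60,26.3,15.7,125,0,60,26.3,15.7,134,0,60,26.3,15.7,140,0,60,26.3,15.7,140,0,60]' && python3 -m crank '[0,0,0,0,0,0,0,0,0,0,0,0,0,0,0,0,0,0,0,0,0,0,0,0,0,0,0,0,0,0,0,0,0,0,0,0,0,0,0,0,0,0,-5,0,0,0,0,-15,0,0]' && python3 -m crank '[0,0,-25,0,0,0,0,-40,0,0,0,0,-55,0,0,0,0,-70,0,0,0,0,-80,0,0,0,0,-85,0,0,0,0,-85,0,0,0,0,-85,0,0,0,0,-85,0,0,0,0,-85,0,0]'; python3 -c "
from h import *
print(to(614.5,-18,120,.6))"
```

```text
time: 30.3
tool_pos: [0.6095, -0.3378, 0.0301]
tool_rot: [-0.0, 0.785, 0.62, -0.0]
contact_force: [-1.3, -0.0, 0.0]
gripper_width: 0.597
time: 31.3
tool_pos: [0.608, -0.3371, 0.0438]
tool_rot: [-0.002, 0.785, 0.62, -0.001]
contact_force: [0.0, -0.5, -2.3]
gripper_width: 0.129
time: 32.3
tool_pos: [0.6092, -0.3379, 0.1298]
tool_rot: [-0.001, 0.785, 0.62, -0.0]
contact_force: [0.4, 0.4, -2.3]
gripper_width: 0.128
[312.4 -68.9  10.1 -14. ]
```

```bash
python3 -m crank '[10,-2,0,-1,0,35,-8,0,-2,0,70,-15,0,-4,0,105,-23,0,-6,0,140,-31,0,-8,0,175,-39,0,-10,0,210,-46,2,-12,0,245,-54,4,-14,0,280,-62,6,-14,0,305,-67,10,-14,0]' && python3 -m crank '[7,0,0,0,0,7,0,0,0,0,7,0,5,0,0,7,0,15,0,0,7,0,25,0,0,7,0,35,0,0,7,0,45,0,0,7,0,50,0,0,7,0,50,0,0,7,0,50,0,0]'; python3 -c "
from h import *
print(to(614.5,-18,57,.6))"
```

```text
time: 33.3
tool_pos: [0.6147, -0.0231, 0.121]
tool_rot: [-0.0, 0.702, 0.712, 0.0]
contact_force: [0.4, -0.7, -1.4]
gripper_width: 0.125
time: 34.3
tool_pos: [0.6151, -0.019, 0.0709]
tool_rot: [0.0, 0.703, 0.711, 0.0]
contact_force: [-0.1, 0.6, -0.8]
gripper_width: 0.13
[ 1.  -0.6 13.9  0. ]
```

```bash
python3 -m crank '[0,-0.8,4,0,0,0,-0.8,8,0,0,0,-0.8,11,0,0,0,-0.8,13,0,0,0,-0.8,14,0,0,0,-0.8,15,0,0,0,-0.8,15,0,0,0,-0.8,15,0,0,0,-0.8,15,0,0,0,-0.8,15,0,0]' && python3 -m crank '[1,0,0,0,0,2,0,0,0,0,3,0,0,0,0,4.5,0,0,0,0,6,0,0,0,0,7.5,0,0,0,0,9,0,0,0,0,10,0,0,0,0,11,0,0,0,0,11,0,0,0,0]' && python3 -m crank '[0.5,0,0,0,0,1,0,0,0,0,1.5,0,0,0,0,2,0,0,0,0,2.5,0,0,0,0,3,0,0,0,0,3.5,0,0,0,0,4,0,0,0,0,4,0,0,0,0,4,0,0,0,0]'
```

```text
time: 35.3
tool_pos: [0.6141, -0.0189, 0.0582]
tool_rot: [-0.0, 0.703, 0.711, -0.0]
contact_force: [-7.8, 1.6, 11.8]
gripper_width: 0.128
time: 36.3
tool_pos: [0.6162, -0.0093, 0.0583]
tool_rot: [0.003, 0.703, 0.711, 0.001]
contact_force: [0.8, -3.4, 5.5]
gripper_width: 0.131
time: 37.3
tool_pos: [0.6161, -0.0054, 0.0583]
tool_rot: [0.003, 0.703, 0.711, 0.001]
contact_force: [0.1, -3.9, 4.9]
gripper_width: 0.13
```

```bash
python3 -m crank '[0,-0.5,0,0,0,0,-1.5,0,0,0,0.5,-1.5,0,0,0,1,-1.5,0,0,0,1.5,-1.5,0,0,0,2,-1.5,0,0,0,2.5,-1.5,0,0,0,3,-1.5,0,0,0,3,-1.5,0,0,0,3,-1.5,0,0,0]'
```

```text
time: 38.3
tool_pos: [0.6152, -0.0043, 0.0585]
tool_rot: [0.004, 0.703, 0.711, -0.0]
contact_force: [2.9, -9.9, 5.7]
gripper_width: 0.134
```

```bash
python3 -m crank '[-1,0,0,0,0,-1.5,0,0,0,0,-1.5,0,-0.5,0,0,-1.5,0,-0.5,0,0,-1.5,0,-0.5,0,50,-1.5,0,-0.5,0,50,-1.5,0,-0.5,0,50,-1.5,0,-20,0,50,-1.5,0,-50,0,50,-1.5,0,-80,0,50]'; python3 - <<'E'
from h import *
print(to(471,-363,170,9.2),status.state()["contact_force"])
E
```

```text
time: 39.3
tool_pos: [0.6114, -0.002, 0.1353]
tool_rot: [-0.001, 0.703, 0.711, -0.001]
contact_force: [-0.4, -0.1, 1.0]
gripper_width: 0.499
[-359.4 -144.5  -34.5   -8.6] [-0.38450098 -0.07323011  1.01608288]
```

```bash
python3 -m crank '[-15,-6,-10,0,60,-50,-20,-20,-1,60,-95,-38,-34,-2,60,-140,-56,-34,-3,60,-185,-74,-34,-5,60,-230,-92,-34,-7,60,-275,-111,-34,-8.6,60,-320,-129,-34,-8.6,60,-350,-141,-34,-8.6,60,-359,-144,-34,-8.6,60]' && python3 -m crank '[0,0,0,0,60,0,0,0,0,60,0,0,0,0,60,0,0,0,0,60,0,0,0,0,60,0,0,0,0,60,0,0,0,0,60,0,0,0,0,60,0,0,0,0,60,0,0,0,0,60]'
python3 - <<'E'
from h import *
r,k,P,im=wristfit(B["black"]); c=k[0]
print(to(c[0],c[1],30,r[2] if r[1][0]>r[1][1] else r[2]-90),status.state()["tool_pos"])
E
```

```text
time: 40.3
tool_pos: [0.4696, -0.3658, 0.1683]
tool_rot: [-0.001, 0.65, 0.76, -0.0]
contact_force: [0.1, 0.4, -0.2]
gripper_width: 0.6
time: 41.3
tool_pos: [0.4724, -0.3631, 0.1699]
tool_rot: [-0.0, 0.648, 0.762, 0.0]
contact_force: [0.8, 0.6, -0.7]
gripper_width: 0.6
block (array([ 470.2, -365.1]), array([90.2, 52.1]), 9.3, 5140) rib (array([ 470. , -365.1]), array([11.6, 40. ]), 9.4, 769)
[-1.600e+00 -2.700e+00  1.399e+02 -1.000e-01] [ 0.47236298 -0.36309109  0.16986875]
```

```bash
python3 -m crank '[-1.6,-2.7,10,0,60,-1.6,-2.7,30,0,60,-1.6,-2.7,50,0,60,-1.6,-2.7,70,0,60,-1.6,-2.7,90,0,60,-1.6,-2.7,110,0,60,-1.6,-2.7,125,0,60,-1.6,-2.7,134,0,60,-1.6,-2.7,140,0,60,-1.6,-2.7,140,0,60]' && python3 -m crank '[0,0,0,0,0,0,0,0,0,0,0,0,0,0,0,0,0,0,0,0,0,0,0,0,0,0,0,0,0,0,0,0,0,0,0,0,0,0,0,0,0,0,-5,0,0,0,0,-15,0,0]' && python3 -m crank '[0,0,-25,0,0,0,0,-40,0,0,0,0,-55,0,0,0,0,-70,0,0,0,0,-80,0,0,0,0,-85,0,0,0,0,-85,0,0,0,0,-85,0,0,0,0,-85,0,0,0,0,-85,0,0]'; python3 -c "
from h import *
print(to(615,-70,120,.6))"
```

```text
time: 42.35
tool_pos: [0.4697, -0.3649, 0.0292]
tool_rot: [-0.001, 0.648, 0.762, 0.0]
contact_force: [0.2, 0.2, 0.3]
gripper_width: 0.6
time: 43.35
tool_pos: [0.4685, -0.3637, 0.0431]
tool_rot: [-0.002, 0.648, 0.762, 0.0]
contact_force: [-1.0, -0.2, -2.6]
gripper_width: 0.132
time: 44.35
tool_pos: [0.4696, -0.3647, 0.1289]
tool_rot: [-0.001, 0.648, 0.762, 0.0]
contact_force: [0.3, -0.2, -1.4]
gripper_width: 0.128
[267.6 190.7   9.1   8.6]
```

```bash
python3 -m crank '[10,7,0,0.5,0,35,25,0,1,0,65,46,0,2,0,97,69,0,3,0,129,92,0,4,0,161,115,0,6,0,193,138,2,7,0,225,160,4,8.6,0,255,182,6,8.6,0,268,191,9,8.6,0]' && python3 -m crank '[0,0,0,0,0,0,0,0,0,0,0,0,5,0,0,0,0,15,0,0,0,0,25,0,0,0,0,35,0,0,0,0,45,0,0,0,0,50,0,0,0,0,50,0,0,0,0,50,0,0]'; python3 -c "
from h import *
print(to(615,-70,57,.6))"
```

```text
time: 45.35
tool_pos: [0.6166, -0.0663, 0.1208]
tool_rot: [-0.0, 0.702, 0.712, 0.001]
contact_force: [-0.7, -1.2, -1.5]
gripper_width: 0.125
time: 46.35
tool_pos: [0.6157, -0.0699, 0.0709]
tool_rot: [0.0, 0.703, 0.711, 0.0]
contact_force: [0.0, 0.5, -2.2]
gripper_width: 0.131
[-0.1 -0.7 13.9  0. ]
```

```bash
python3 -m crank '[0,-0.8,4,0,0,0,-0.8,8,0,0,0,-0.8,11,0,0,0,-0.8,13,0,0,0,-0.8,14,0,0,0,-0.8,15,0,0,0,-0.8,15,0,0,0,-0.8,15,0,0,0,-0.8,15,0,0,0,-0.8,15,0,0]' && python3 -m crank '[1,0,0,0,0,2,0,0,0,0,3,0,0,0,0,4.5,0,0,0,0,6,0,0,0,0,7.5,0,0,0,0,9,0,0,0,0,10,0,0,0,0,11,0,0,0,0,11,0,0,0,0]' && python3 -m crank '[0,-0.5,0,0,0,0,-1.5,0,0,0,0.5,-1.5,0,0,0,1,-1.5,0,0,0,1.5,-1.5,0,0,0,2,-1.5,0,0,0,2.5,-1.5,0,0,0,3,-1.5,0,0,0,3.5,-1.5,0,0,0,3.5,-1.5,0,0,0]' && python3 -m crank '[0.5,0,0,0,0,1,0,0,0,0,1.5,0,0,0,0,2,0,0,0,0,2.5,0,0,0,0,3,0,0,0,0,3.5,0,0,0,0,3.5,0,0,0,0,3.5,0,0,0,0,3.5,0,0,0,0]'
```

```text
time: 47.35
tool_pos: [0.6147, -0.0698, 0.057]
tool_rot: [-0.0, 0.703, 0.711, -0.0]
contact_force: [-5.0, 1.7, 5.6]
gripper_width: 0.127
time: 48.35
tool_pos: [0.6161, -0.0593, 0.057]
tool_rot: [0.002, 0.703, 0.711, 0.001]
contact_force: [0.7, -3.8, 5.8]
gripper_width: 0.128
time: 49.35
tool_pos: [0.6142, -0.0563, 0.0571]
tool_rot: [0.002, 0.703, 0.711, 0.0]
contact_force: [2.7, -5.5, 5.2]
gripper_width: 0.13
time: 50.35
tool_pos: [0.6142, -0.0559, 0.0572]
tool_rot: [0.004, 0.703, 0.711, -0.002]
contact_force: [1.2, -14.3, 6.1]
gripper_width: 0.131
```

```bash
python3 -m crank '[-1,0,0,0,0,-1.5,0,0,0,0,-1.5,0,-0.5,0,0,-1.5,0,-0.5,0,0,-1.5,0,-0.5,0,50,-1.5,0,-0.5,0,50,-1.5,0,-0.5,0,50,-1.5,0,-20,0,50,-1.5,0,-50,0,50,-1.5,0,-80,0,50]' && python3 -m crank '[0,0,-30,0,100,0,0,-60,0,100,-10,0,-100,0,100,-20,0,-130,0,100,-20,0,-150,0,100,-20,0,-150,0,100,-20,0,-150,0,100,-20,0,-150,0,100,-20,0,-150,0,100,-20,0,-150,0,100]';  cat > chk.py <<'E'
from h import *
def fit(P):
    m=(P[:,2]>.046)&(P[:,2]<.055)&(P[:,0]>.55)&(P[:,0]<.68)&(P[:,1]>-.16)&(P[:,1]<.16)
    print("row",rect(P,.046,.055,(.55,.68,-.16,.16)))
    for y in np.arange(-.07,.121,.02):
        k=m&(abs(P[:,1]-y)<.006)
        if k.sum()>20: print(int(round(y*1000)),(P[k,0].min()*1e3).round(1),(P[k,0].max()*1e3).round(1),end="; ")
    print()
    for y in (98,46,-6,-58):
        print("rib",y,rect(P,.079,.092,(.56,.67,y/1e3-.026,y/1e3+.026)),end="")
    print("\nstop",rect(P,.0405,.0455,(.5,.74,.11,.2)),"table",rect(P,.026,.034,(.5,.74,-.16,.2)))
for c in ("wrist","scene","side"):
    im,d=vision.grab_frame(c);print(c);fit(cloud(c,d)[0])
    if c=="wrist":w=im
    if c=="scene":s=im
import sys
save(sys.argv[1],np.hstack([w[:, :],s[:,150:400]]))
E
python3 chk.py row1.png
```

```text
time: 51.35
tool_pos: [0.6118, -0.0525, 0.135]
tool_rot: [-0.002, 0.703, 0.711, -0.001]
contact_force: [-0.3, 0.6, 0.8]
gripper_width: 0.497
time: 52.35
tool_pos: [0.6128, -0.0731, 0.2841]
tool_rot: [-0.001, 0.703, 0.711, -0.001]
contact_force: [0.2, -0.6, 0.9]
gripper_width: 0.997
wrist
row (array([614.6,   2.6]), array([ 91.4, 168.9]), 0.3, 12417)
-70 570.0 659.2; -50 569.2 659.2; -30 569.5 660.5; -10 570.1 660.1; 10 570.5 659.7; 30 569.8 659.9; 50 570.3 659.7; 70 569.8 659.7; 90 570.2 658.7; 
rib 98 (array([614.7,  79.8]), array([11. ,  0.5]), 2.3, 13)rib 46 (array([615.1,  47.6]), array([11.1, 39.8]), 0.5, 604)rib -6 (array([615.4,  -4.6]), array([10.8, 39.2]), 0.6, 507)rib -58 (array([614.1, -56. ]), array([11.3, 39.6]), 0.6, 479)
stop (array([0., 0.]), array([0., 0.]), 0.0, 0) table (array([615.1, -14. ]), array([160.6, 211.6]), 0.4, 12971)
scene
row (array([613.5,  25. ]), array([103.2, 218.5]), 0.3, 1909)
-70 569.8 660.4; -50 569.8 660.2; -30 570.6 660.8; -10 570.1 660.8; 10 571.1 660.0; 30 571.3 660.4; 50 569.3 660.2; 70 570.2 660.2; 90 569.2 659.9; 110 568.9 660.5; 
rib 98 
[... 268 characters left out ...]
array([ 23.8, 108.5]), 84.1, 65) table (array([615. ,   9.5]), array([162.2, 262.2]), 0.3, 2831)
side
row (array([614.6,  17.5]), array([211. ,  90.3]), 89.9, 1147)
-70 569.3 658.8; -50 570.3 658.5; -30 571.4 658.3; -10 570.1 659.3; 10 570.7 658.7; 30 571.9 658.9; 50 570.2 658.3; 70 571.3 657.7; 90 569.7 657.4; 110 570.7 656.9; 
rib 98 (array([614.2,  94.4]), array([11.9, 37.4]), 0.3, 33)rib 46 (array([614.4,  45.2]), array([42.5, 11. ]), 85.4, 41)rib -6 (array([615. ,  -8.5]), array([43.1, 10.7]), 85.0, 43)rib -58 (array([613.8, -57. ]), array([11.5, 45. ]), 0.5, 51)
stop (array([613.8, 130.3]), array([ 15.9, 108.3]), 88.5, 20) table (array([614.6,   6.4]), array([159.6, 260.6]), 0.5, 1677)
```

View pics/row1.png

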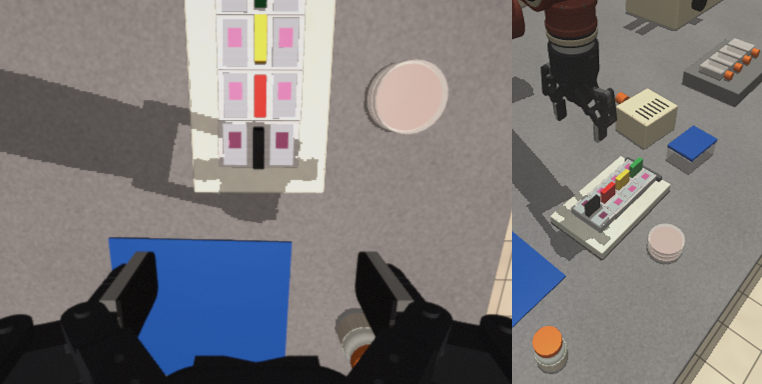

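```bash
python3 -c "
from h import *
print(to(403,304,170,83.6))"
```

```text
[ 379.6 -205.9  115.5  -83. ]
```

```bash
python3 -m crank '[20,-10,0,-4,100,55,-30,0,-12,100,90,-49,0,-20,100,125,-68,0,-28,100,160,-87,10,-36,100,200,-108,20,-44,100,240,-130,35,-52,100,280,-152,50,-60,100,320,-174,70,-68,100,350,-190,90,-76,100]' && python3 -c "
from h import *
print(to(403,304,170,83.6))"
```

```text
time: 53.5
tool_pos: [0.4182, 0.2765, 0.1957]
tool_rot: [0.0, 0.113, 0.994, 0.001]
contact_force: [0.2, -0.0, -1.3]
gripper_width: 1.0
[21.  23.4 25.7 -6.6]
```

```bash
python3 -m crank '[8,10,10,-3,100,16,20,20,-6.6,100,21,23,25,-6.6,100,21,23,25,-6.6,100,21,23,25,-6.6,100,21,23,25,-6.6,100,21,23,25,-6.6,100,21,23,25,-6.6,100,21,23,25,-6.6,100,21,23,25,-6.6,100]'; python3 - <<'E'
from h import *
im,d=vision.grab_frame("wrist")
P,u,v=cloud("wrist",d)
rr=regions_of("wrist","knob_grip")
col=im[v,u].astype(int)
o=(col[:,0]>150)&(col[:,1]<col[:,0]*.65)&(col[:,2]<90)&(P[:,2]>.03)&(P[:,2]<.08)&(P[:,0]<.45)
if o.sum()>20: print("orange",o.sum(),rect(P[o],.05,.08),P[o].min(0),P[o].max(0))
if rr:
    Q=cloud("wrist",d,np.array(rr[0]["region"]))[0];print(rr[0]["confidence"],len(Q),rect(Q,.05,.08),Q.max(0))
print("console",rect(P,.082,.088,(.42,.64,.15,.4)))
print(status.state()["tool_pos"],to(403,304,35,83.6)); save("k1.png",im)
E
```

```text
time: 54.5
tool_pos: [0.4045, 0.3016, 0.171]
tool_rot: [0.0, 0.059, 0.998, 0.0]
contact_force: [0.2, 0.5, -0.7]
gripper_width: 1.004
orange 1000 (array([401.5, 307.3]), array([21. , 29.1]), 80.0, 1000) [0.38652383 0.29511446 0.06726441] [0.41604328 0.31984552 0.07410167]
0.94 1986 (array([408.3, 307.6]), array([32.6, 44.8]), 83.9, 1933) [0.44139134 0.32566041 0.07406845]
console (array([496.1, 297.1]), array([129.1, 117.8]), 83.4, 18984)
[0.40447633 0.30171626 0.17091328] [  1.7   2.1 135.9  -0.4]
```

View pics/k1.png

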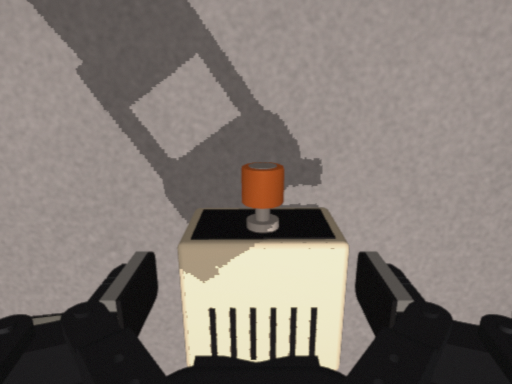

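```bash
python3 -m crank '[4,4.4,10,0,80,4,4.4,30,0,80,4,4.4,50,0,80,4,4.4,70,0,80,4,4.4,90,0,80,4,4.4,105,0,80,4,4.4,118,0,80,4,4.4,128,0,80,4,4.4,135,0,80,4,4.4,135,0,80]' && python3 -m crank '[0,0,0,0,45,0,0,0,0,45,0,0,0,0,45,0,0,0,0,42,0,0,0,0,40,0,0,0,0,38,0,0,0,0,36,0,0,0,0,30,0,0,0,0,30,0,0,0,0,30]'
```

```text
time: 55.6
tool_pos: [0.4005, 0.3063, 0.035]
tool_rot: [-0.001, 0.059, 0.998, -0.0]
contact_force: [-0.2, -0.6, -0.1]
gripper_width: 0.799
time: 56.6
tool_pos: [0.4013, 0.3069, 0.0365]
tool_rot: [0.0, 0.059, 0.998, 0.0]
contact_force: [-2.3, 1.5, 5.5]
gripper_width: 0.382
```

```bash
python3 -m crank '[2,0,0,0,30,4,0,0,0,30,7,0,0,0,30,10,0,0,0,30,13,0,0,0,30,16,0,0,0,30,19,0,0,0,30,22,0,0,0,30,24,0,0,0,30,24,0,0,0,30]' && python3 -m crank '[0,0,0,0,30,0,0,0,0,30,-1,0,0,0,30,-2,0,0,0,30,-2,0,0,0,30,-2,0,0,0,30,-2,0,0,0,30,-2,0,0,0,30,-2,0,0,0,30,-2,0,0,0,30]'
```

```text
time: 57.6
tool_pos: [0.3794, 0.3095, 0.0366]
tool_rot: [0.003, 0.059, 0.998, 0.0]
contact_force: [9.9, 1.0, 0.6]
gripper_width: 0.381
time: 58.6
tool_pos: [0.3794, 0.3094, 0.0365]
tool_rot: [0.0, 0.059, 0.998, 0.0]
contact_force: [1.9, 0.3, 6.0]
gripper_width: 0.378
```

```bash
W='[0,0,0,0,70,0,0,0,0,70,0,0,0,0,70,0,0,0,0,70,0,0,0,0,70,0,0,0,0,70,0,0,0,0,70,0,0,0,0,70,0,0,0,0,70,0,0,0,0,70]'; python3 -m crank '[0,0,0,0,70,0,0,0,0,70,0,0,0,0,70,0,0,0,0,70,0,0,0,0,70,0,0,0,0,70,0,0,0,0,70,0,0,0,0,70,0,0,0,0,70,0,0,0,0,70]' && python3 -m crank '[0,0,0,0,70,0,0,0,0,70,0,0,0,0,70,0,0,0,0,70,0,0,0,0,70,0,0,0,0,70,0,0,0,0,70,0,0,0,0,70,0,0,0,0,70,0,0,0,0,70]' && python3 -m crank '[0,0,0,0,70,0,0,0,0,70,0,0,0,0,70,0,0,0,0,70,0,0,0,0,70,0,0,0,0,70,0,0,0,0,70,0,0,0,0,70,0,0,0,0,70,0,0,0,0,70]' && python3 -m crank '[0,0,0,0,70,0,0,0,0,70,0,0,0,0,70,0,0,0,0,70,0,0,0,0,70,0,0,0,0,70,0,0,0,0,70,0,0,0,0,70,0,0,0,0,70,0,0,0,0,70]'; sed 's/("wrist","scene","side")/("scene","side")/;s/if c=="wrist":w=im/if c=="side":w=im/' chk.py > chk2.py; python3 chk2.py row2.png; python3 - <<'E'
from h import *
for c in("scene","side"):
    im,d=vision.grab_frame(c)
    for r in regions_of(c,"knob_grip")[:1]:
        Q=cloud(c,d,np.array(r["region"]))[0];print(c,r["confidence"],np.median(Q,0).round(3))
E
```

```text
time: 59.6
tool_pos: [0.3792, 0.3092, 0.0359]
tool_rot: [0.0, 0.059, 0.998, -0.0]
contact_force: [0.1, 1.1, 0.6]
gripper_width: 0.704
time: 60.6
tool_pos: [0.3792, 0.3092, 0.0359]
tool_rot: [0.0, 0.059, 0.998, 0.0]
contact_force: [0.1, 0.3, 0.3]
gripper_width: 0.703
time: 61.6
tool_pos: [0.3791, 0.3092, 0.0359]
tool_rot: [0.0, 0.059, 0.998, 0.0]
contact_force: [-0.3, 0.7, -0.5]
gripper_width: 0.699
time: 62.6
tool_pos: [0.3792, 0.3092, 0.0359]
tool_rot: [0.0, 0.059, 0.998, 0.0]
contact_force: [-0.7, 1.2, 0.4]
gripper_width: 0.699
scene
row (array([614.4,  24.7]), array([ 96.8, 220.8]), 2.2, 1897)
-70 570.4 659.8; -50 570.1 659.2; -30 570.2 660.3; -10 569.9 661.4; 10 571.0 660.3; 30 571.3 660.7; 50 572.1 660.4; 70 569.6 660.1; 90 570.0 659.4; 110 570.1 659.2; 
rib 98 (array([615. ,  97.4]), array([13. , 39.8]), 0.7, 87)rib 46 (array([615.8,  45.7]), array([13.1, 39.2]), 2.8, 91)rib -6 (array([615.5,  -5.3]), array([41.1, 13.2]), 88.8, 97)rib -58 (array([614.5, -58.3]), array([13.2, 40.2]), 1.4, 111)
stop (array([613.7, 131.1]), array([ 24.2, 109.5]), 83.4, 73) table (array([615.3,   9.9]), array([161.4, 262.7]), 0.5, 2817)
side
row (array([614.6,  18.8]), array([211.4,  90.7]), 89.9, 1152)
-70 569.2 659.1; -50 570.3 658.2; -30 571.3 659.2; -10 570.1 659.3; 10 571.1 659.0; 30 571.9 658.3; 50 570.3 658.5; 70 571.3 657.7; 90 569.3 657.6; 110 570.4 656.7; 
rib 98 (array([614.2,  94.1]), array([11.9, 38.3]), 0.7, 35)rib 46 (array([614.4,  45.1]), array([40.9, 11. ]), 85.3, 42)rib -6 (array([615.1,  -7.4]), array([38.5, 10.6]), 85.1, 42)rib -58 (array([613.9, -59.4]), array([11.5, 41.9]), 0.8, 50)
stop (array([613.5, 128.9]), array([ 11.4, 108.1]), 88.9, 21) table (array([614.5,   6.2]), array([159.3, 259.6]), 0.5, 1686)
scene 0.64 [0.39  0.302 0.063]
```

View pics/row2.png

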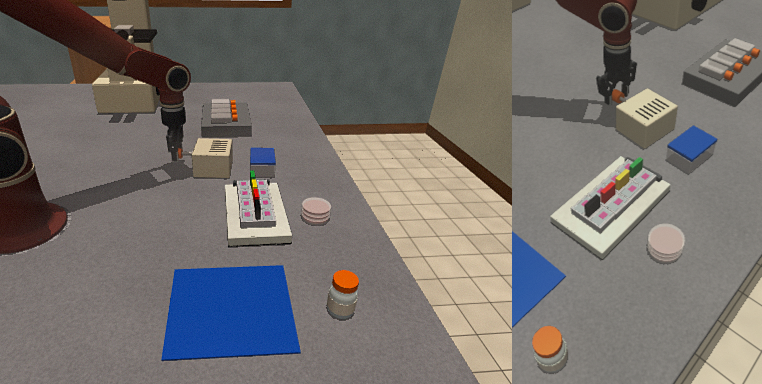

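The picture shows the row unchanged on the table (side view, around pixels 257,205) and the knob still out between the fingers (178,153). Next I regrip the knob and push it in.

```bash
python3 -m crank '[0,0,0,0,30,0,0,0,0,30,0,0,0,0,30,0,0,0,0,30,0,0,0,0,30,0,0,0,0,30,0,0,0,0,30,0,0,0,0,30,0,0,0,0,30,0,0,0,0,30]' && python3 -m crank '[-2,0,0,0,30,-4,0,0,0,30,-7,0,0,0,30,-10,0,0,0,30,-13,0,0,0,30,-16,0,0,0,30,-19,0,0,0,30,-22,0,0,0,30,-24,0,0,0,30,-24.5,0,0,0,30]' && python3 -m crank '[0,0,0,0,30,0,0,0,0,30,1.5,0,0,0,30,2,0,0,0,30,2,0,0,0,30,2,0,0,0,70,2,0,0,0,70,2,0,0,0,70,2,0,0,0,70,2,0,0,0,70]' && python3 -m crank '[0,0,-10,0,80,0,0,-30,0,80,0,0,-60,0,80,0,0,-90,0,80,0,0,-120,0,80,0,0,-135,0,80,0,0,-135,0,80,0,0,-135,0,80,0,0,-135,0,80,0,0,-135,0,80]';python3 - <<'E'
from h import *
im,d=vision.grab_frame("wrist");P,u,v=cloud("wrist",d)
col=im[v,u].astype(int)
o=(col[:,0]>150)&(col[:,1]<col[:,0]*.65)&(col[:,2]<90)&(P[:,2]>.03)&(P[:,2]<.08)&(P[:,0]<.45)
print("orange",o.sum(),rect(P[o],.05,.08),P[o].min(0),P[o].max(0))
for c in("scene","side"):
    im,d=vision.grab_frame(c);P,u,v=cloud(c,d);col=im[v,u].astype(int)
    b=(col[:,2]>110)&(col[:,0]<60)&(abs(P[:,2]-.004)<.004)&(P[:,1]<-.15)
    print(c,"mat",rect(P[b],0,.01))
print(to(612,-59,170,.6))
E
```

```text
time: 63.9
tool_pos: [0.3792, 0.3094, 0.0361]
tool_rot: [0.0, 0.059, 0.998, 0.0]
contact_force: [-2.5, 3.1, 4.6]
gripper_width: 0.378
time: 64.9
tool_pos: [0.401, 0.3069, 0.036]
tool_rot: [-0.004, 0.059, 0.998, 0.0]
contact_force: [-11.6, 3.5, 12.0]
gripper_width: 0.377
time: 65.9
tool_pos: [0.4014, 0.3062, 0.0356]
tool_rot: [-0.0, 0.059, 0.998, -0.0]
contact_force: [0.8, 0.6, 1.4]
gripper_width: 0.703
time: 66.9
tool_pos: [0.4005, 0.306, 0.1688]
tool_rot: [-0.001, 0.059, 0.998, -0.001]
contact_force: [-0.4, 0.5, -0.6]
gripper_width: 0.799
orange 1115 (array([401.8, 307.5]), array([23.3, 29.5]), 80.2, 1115) [0.38712441 0.29423591 0.06635831] [0.41668929 0.32127632 0.07458511]
scene mat (array([ 536.6, -310.3]), array([229.1, 250.3]), 89.2, 11716)
side mat (array([ 535. , -311.5]), array([233.9, 250.2]), 89.1, 10894)
[-2.526e+02 -3.378e+02 -2.000e-01  8.260e+01]
```

```bash
python3 -m crank '[-12,-15,0,5,60,-35,-45,0,13,60,-60,-78,0,21,60,-85,-112,0,29,60,-110,-146,0,37,60,-135,-180,0,45,60,-160,-214,0,53,60,-185,-248,0,61,60,-210,-282,0,69,60,-232,-312,0,77,60]' && python3 -c "
from h import *
print(to(614,-56,170,.6))"
```

```text
time: 68.05
tool_pos: [0.5957, -0.0327, 0.1704]
tool_rot: [-0.0, 0.67, 0.742, -0.0]
contact_force: [0.3, 0.7, 0.2]
gripper_width: 0.6
[-25.   15.9   0.4   5.2]
```

```bash
python3 -m crank '[-10,6,0,3,60,-20,12,0,5.2,60,-25,16,0,5.2,60,-25,16,0,5.2,60,-25,16,0,5.2,60,-25,16,0,5.2,60,-25,16,0,5.2,60,-25,16,0,5.2,60,-25,16,0,5.2,60,-25,16,0,5.2,60]' && python3 -m crank '[0,0,10,0,60,0,0,30,0,60,0,0,50,0,60,0,0,70,0,60,0,0,90,0,60,0,0,101,0,60,0,0,107,0,60,0,0,111,0,60,0,0,112,0,60,0,0,112,0,60]' && python3 -m crank '[0,0,0,0,0,0,0,0,0,0,0,0,0,0,0,0,0,0,0,0,0,0,0,0,0,0,0,0,0,0,0,0,0,0,0,0,0,0,0,0,0,0,-4,0,0,0,0,-12,0,0]' && python3 -m crank '[0,0,-20,0,0,0,0,-40,0,0,0,0,-60,0,0,0,0,-70,0,0,0,0,-75,0,0,0,0,-75,0,0,0,0,-75,0,0,0,0,-75,0,0,0,0,-75,0,0,0,0,-75,0,0]'; python3 -c "
from h import *
print(to(476,-367,140,-0.9))"
```

```text
time: 69.05
tool_pos: [0.6136, -0.0537, 0.1709]
tool_rot: [0.0, 0.701, 0.713, 0.0]
contact_force: [-0.3, 1.1, -0.6]
gripper_width: 0.604
time: 70.05
tool_pos: [0.6142, -0.054, 0.0597]
tool_rot: [0.001, 0.701, 0.713, 0.0]
contact_force: [0.1, 0.7, -0.9]
gripper_width: 0.601
time: 71.05
tool_pos: [0.612, -0.0546, 0.0688]
tool_rot: [-0.001, 0.701, 0.713, -0.002]
contact_force: [0.4, -7.0, -4.0]
gripper_width: 0.128
time: 72.05
tool_pos: [0.6133, -0.0538, 0.1452]
tool_rot: [-0.0, 0.701, 0.713, -0.0]
contact_force: [0.5, 0.3, -1.3]
gripper_width: 0.124
[-310.8 -142.8    5.3    1.9]
```

```bash
python3 -m crank '[-12,-6,0,0,0,-40,-18,0,0.5,0,-75,-34,0,1,0,-112,-51,0,1.9,0,-150,-69,0,1.9,0,-188,-86,0,1.9,0,-226,-104,0,1.9,0,-262,-120,0,1.9,0,-295,-135,0,1.9,0,-311,-143,5,1.9,0]' && python3 -m crank '[0,0,0,0,0,0,0,0,0,0,0,0,15,0,0,0,0,35,0,0,0,0,55,0,0,0,0,75,0,0,0,0,90,0,0,0,0,98,0,0,0,0,100,0,0,0,0,100,0,0]'; python3 -c "
from h import *
print(to(476,-367,33,-0.9))"
```

```text
time: 73.05
tool_pos: [0.4746, -0.3708, 0.1418]
tool_rot: [0.001, 0.714, 0.701, -0.0]
contact_force: [-0.2, -0.3, -1.9]
gripper_width: 0.126
time: 74.05
tool_pos: [0.4765, -0.3672, 0.041]
tool_rot: [0.0, 0.712, 0.702, 0.0]
contact_force: [0.7, -0.3, -0.9]
gripper_width: 0.125
[ 0.2 -0.5  8.   0. ]
```

```bash
python3 -m crank '[0,0,3,0,0,0,0,5,0,0,0,0,7,0,0,0,0,8,0,0,0,0,8,0,0,0,0,8,0,50,0,0,8,0,50,0,0,8,0,50,0,0,-10,0,50,0,0,-40,0,50]' && python3 -m crank '[0,0,-30,0,60,0,0,-60,0,60,0,0,-90,0,60,0,0,-100,0,60,0,0,-100,0,60,0,0,-100,0,60,0,0,-100,0,60,0,0,-100,0,60,0,0,-100,0,60,0,0,-100,0,60]'; python3 - <<'E'
from h import *
r,k,P,im=wristfit((.4,.54,-.43,-.3))
im,d=vision.grab_frame("scene");P=cloud("scene",d)[0]
for y in (98,46,-6): print(rect(P,.079,.092,(.56,.67,y/1e3-.026,y/1e3+.026)))
print(to(615.3,-3,170,.6))
E
```

```text
time: 75.05
tool_pos: [0.4746, -0.3658, 0.0785]
tool_rot: [-0.003, 0.713, 0.702, -0.0]
contact_force: [0.1, 0.2, -0.5]
gripper_width: 0.496
time: 76.05
tool_pos: [0.476, -0.3672, 0.1802]
tool_rot: [-0.001, 0.713, 0.702, -0.0]
contact_force: [-0.3, -0.5, -0.9]
gripper_width: 0.598
block (array([ 476.1, -369.7]), array([52. , 90.2]), 89.1, 4789) rib (array([ 475.9, -369.5]), array([39.6, 11.6]), 89.2, 720)
(array([614.9,  98.7]), array([12.1, 41.2]), 0.6, 85)
(array([615.3,  45.7]), array([39. , 12.9]), 88.8, 89)
(array([615.5, -12. ]), array([13.4, 40.3]), 2.4, 103)
[366.4 133.6  10.7  -1.5]
```

```bash
python3 -m crank '[12,4,0,0,60,45,17,0,-1,60,90,33,5,-1.5,60,135,50,10,-1.5,60,180,67,10,-1.5,60,225,84,10,-1.5,60,270,101,10,-1.5,60,312,117,10,-1.5,60,345,129,10,-1.5,60,358,133.5,10,-1.5,60]' && python3 -m crank '[0,0,0,0,60,0,0,0,0,60,0,0,20,0,60,0,0,45,0,60,0,0,70,0,60,0,0,90,0,60,0,0,103,0,60,0,0,109,0,60,0,0,112,0,60,0,0,112,0,60]' && python3 -m crank '[0,0,0,0,0,0,0,0,0,0,0,0,0,0,0,0,0,0,0,0,0,0,0,0,0,0,0,0,0,0,0,0,0,0,0,0,0,0,0,0,0,0,-4,0,0,0,0,-12,0,0]' && python3 -m crank '[0,0,-20,0,0,0,0,-40,0,0,0,0,-60,0,0,0,0,-70,0,0,0,0,-75,0,0,0,0,-75,0,0,0,0,-75,0,0,0,0,-75,0,0,0,0,-75,0,0,0,0,-75,0,0]'; python3 -c "
from h import *
print(to(596,-367,140,-0.9))"
```

```text
time: 77.15
tool_pos: [0.6157, -0.0076, 0.171]
tool_rot: [-0.0, 0.702, 0.712, 0.0]
contact_force: [1.0, 0.1, 0.3]
gripper_width: 0.6
time: 78.15
tool_pos: [0.6156, -0.0119, 0.0595]
tool_rot: [0.0, 0.703, 0.711, 0.0]
contact_force: [0.0, 0.3, 0.3]
gripper_width: 0.594
time: 79.15
tool_pos: [0.6136, -0.0112, 0.0692]
tool_rot: [-0.002, 0.703, 0.711, -0.001]
contact_force: [0.1, 1.3, -1.5]
gripper_width: 0.133
time: 80.15
tool_pos: [0.6149, -0.0114, 0.1452]
tool_rot: [-0.0, 0.703, 0.711, -0.0]
contact_force: [-0.6, -0.6, -2.0]
gripper_width: 0.129
[-355.4  -22.7    5.2    1.5]
```

```bash
python3 -m crank '[-12,-1,0,0,0,-40,-3,0,0.5,0,-80,-5,0,1,0,-122,-8,0,1.5,0,-164,-10,0,1.5,0,-206,-13,0,1.5,0,-248,-16,0,1.5,0,-290,-18,0,1.5,0,-330,-21,0,1.5,0,-355,-22.7,5,1.5,0]' && python3 -m crank '[0,0,0,0,0,0,0,0,0,0,0,0,15,0,0,0,0,35,0,0,0,0,55,0,0,0,0,75,0,0,0,0,90,0,0,0,0,98,0,0,0,0,100,0,0,0,0,100,0,0]' && python3 -m crank '[0,0,3,0,0,0,0,5,0,0,0,0,7,0,0,0,0,8,0,0,0,0,8,0,0,0,0,8,0,50,0,0,8,0,50,0,0,8,0,50,0,0,-10,0,50,0,0,-40,0,50]' && python3 -m crank '[0,0,-30,0,60,0,0,-60,0,60,0,0,-90,0,60,0,0,-100,0,60,0,0,-100,0,60,0,0,-100,0,60,0,0,-100,0,60,0,0,-100,0,60,0,0,-100,0,60,0,0,-100,0,60]'; python3 - <<'E'
from h import *
r,k,P,im=wristfit((.53,.67,-.43,-.3))
im,d=vision.grab_frame("scene");P=cloud("scene",d)[0]
for y in (98,46): print(rect(P,.079,.092,(.56,.67,y/1e3-.026,y/1e3+.026)))
print(to(615.3,46,170,.6))
E
```

```text
time: 81.15
tool_pos: [0.5956, -0.3709, 0.1418]
tool_rot: [0.001, 0.713, 0.701, -0.0]
contact_force: [1.0, 0.4, -1.1]
gripper_width: 0.124
time: 82.15
tool_pos: [0.5966, -0.3666, 0.0411]
tool_rot: [0.0, 0.712, 0.702, 0.0]
contact_force: [0.0, 0.4, -2.1]
gripper_width: 0.126
time: 83.15
tool_pos: [0.5947, -0.3654, 0.0791]
tool_rot: [-0.003, 0.713, 0.702, -0.0]
contact_force: [-0.0, -0.1, -0.5]
gripper_width: 0.498
time: 84.15
tool_pos: [0.5961, -0.3665, 0.18]
tool_rot: [-0.001, 0.713, 0.702, -0.0]
contact_force: [0.0, -0.2, 0.5]
gripper_width: 0.601
block (array([ 596.4, -366. ]), array([52. , 90.2]), 89.2, 4821) rib (array([ 596. , -365.8]), array([39.7, 11.5]), 89.4, 720)
(array([614.8,  97.4]), array([42. , 13.1]), 88.7, 86)
(array([615.3,  46.1]), array([12.7, 41.7]), 0.4, 88)
[412.8  12.7  10.6  -1.5]
```

Next, yellow goes to (476,-255).

```bash
python3 -m crank '[15,0,0,0,60,55,2,0,-1,60,100,3,5,-1.5,60,147,5,10,-1.5,60,194,6,10,-1.5,60,241,8,10,-1.5,60,288,9,10,-1.5,60,335,10,10,-1.5,60,380,12,10,-1.5,60,413,12.7,10,-1.5,60]' && python3 -m crank '[0,0,0,0,60,0,0,0,0,60,0,0,20,0,60,0,0,45,0,60,0,0,70,0,60,0,0,90,0,60,0,0,103,0,60,0,0,109,0,60,0,0,112,0,60,0,0,112,0,60]' && python3 -m crank '[0,0,0,0,0,0,0,0,0,0,0,0,0,0,0,0,0,0,0,0,0,0,0,0,0,0,0,0,0,0,0,0,0,0,0,0,0,0,0,0,0,0,-4,0,0,0,0,-12,0,0]' && python3 -m crank '[0,0,-20,0,0,0,0,-40,0,0,0,0,-60,0,0,0,0,-70,0,0,0,0,-75,0,0,0,0,-75,0,0,0,0,-75,0,0,0,0,-75,0,0,0,0,-75,0,0,0,0,-75,0,0]'; python3 -c "
from h import *
print(to(476,-255,140,-0.9))"
```

```text
time: 85.25
tool_pos: [0.6146, 0.0498, 0.1712]
tool_rot: [-0.0, 0.703, 0.712, 0.0]
contact_force: [0.1, 0.3, -0.2]
gripper_width: 0.599
time: 86.25
tool_pos: [0.6158, 0.0458, 0.0594]
tool_rot: [0.0, 0.703, 0.711, 0.0]
contact_force: [-0.4, -0.8, 0.3]
gripper_width: 0.603
time: 87.25
tool_pos: [0.6137, 0.0461, 0.0691]
tool_rot: [-0.001, 0.703, 0.711, -0.001]
contact_force: [0.3, -0.1, -2.3]
gripper_width: 0.122
time: 88.25
tool_pos: [0.615, 0.0461, 0.1452]
tool_rot: [-0.0, 0.703, 0.711, -0.0]
contact_force: [0.1, -0.1, -2.0]
gripper_width: 0.129
[-299.6 -142.3    5.3    1.5]
```

```bash
python3 -m crank '[-12,-6,0,0,0,-40,-19,0,0.5,0,-75,-36,0,1,0,-112,-53,0,1.5,0,-148,-70,0,1.5,0,-184,-87,0,1.5,0,-220,-104,0,1.5,0,-254,-120,0,1.5,0,-286,-135,0,1.5,0,-300,-142,5,1.5,0]' && python3 -m crank '[0,0,0,0,0,0,0,0,0,0,0,0,15,0,0,0,0,35,0,0,0,0,55,0,0,0,0,75,0,0,0,0,90,0,0,0,0,98,0,0,0,0,100,0,0,0,0,100,0,0]' && python3 -m crank '[0,0,3,0,0,0,0,5,0,0,0,0,7,0,0,0,0,8,0,0,0,0,8,0,0,0,0,8,0,50,0,0,8,0,50,0,0,8,0,50,0,0,-10,0,50,0,0,-40,0,50]' && python3 -m crank '[0,0,-30,0,60,0,0,-60,0,60,0,0,-90,0,60,0,0,-100,0,60,0,0,-100,0,60,0,0,-100,0,60,0,0,-100,0,60,0,0,-100,0,60,0,0,-100,0,60,0,0,-100,0,60]'; python3 - <<'E'
from h import *
r,k,P,im=wristfit((.41,.54,-.32,-.2))
im,d=vision.grab_frame("scene");P=cloud("scene",d)[0]
for y in (98,): print(rect(P,.079,.092,(.56,.67,y/1e3-.036,y/1e3+.026)))
print(to(614.8,98,170,.6))
E
```

```text
time: 89.25
tool_pos: [0.4753, -0.2586, 0.1418]
tool_rot: [0.001, 0.714, 0.701, -0.0]
contact_force: [1.0, -0.1, -2.6]
gripper_width: 0.128
time: 90.25
tool_pos: [0.4769, -0.2553, 0.041]
tool_rot: [0.0, 0.712, 0.702, 0.0]
contact_force: [0.3, -0.8, -2.2]
gripper_width: 0.127
time: 91.25
tool_pos: [0.4747, -0.2541, 0.0786]
tool_rot: [-0.003, 0.713, 0.702, -0.0]
contact_force: [0.7, -0.2, -0.5]
gripper_width: 0.5
time: 92.25
tool_pos: [0.4764, -0.2552, 0.1802]
tool_rot: [-0.001, 0.713, 0.702, -0.0]
contact_force: [-1.1, 0.1, -0.8]
gripper_width: 0.6
block (array([ 476.8, -254. ]), array([52. , 90.2]), 89.0, 4830) rib (array([ 476.3, -253.7]), array([40. , 11.4]), 89.4, 718)
(array([614.6,  98.4]), array([40.8, 13.1]), 88.7, 87)
[355.4 132.8  10.7  -1.5]
```

```bash
python3 -m crank '[12,4,0,0,60,45,17,0,-1,60,90,34,5,-1.5,60,135,51,10,-1.5,60,180,68,10,-1.5,60,225,85,10,-1.5,60,270,101,10,-1.5,60,312,117,10,-1.5,60,343,128,10,-1.5,60,355.5,132.8,10,-1.5,60]' && python3 -m crank '[0,0,0,0,60,0,0,0,0,60,0,0,20,0,60,0,0,45,0,60,0,0,70,0,60,0,0,90,0,60,0,0,103,0,60,0,0,109,0,60,0,0,112,0,60,0,0,112,0,60]' && python3 -m crank '[0,0,0,0,0,0,0,0,0,0,0,0,0,0,0,0,0,0,0,0,0,0,0,0,0,0,0,0,0,0,0,0,0,0,0,0,0,0,0,0,0,0,-4,0,0,0,0,-12,0,0]' && python3 -m crank '[0,0,-20,0,0,0,0,-40,0,0,0,0,-60,0,0,0,0,-70,0,0,0,0,-75,0,0,0,0,-75,0,0,0,0,-75,0,0,0,0,-75,0,0,0,0,-75,0,0,0,0,-75,0,0]'; python3 -c "
from h import *
print(to(596,-255,140,-0.9))"
```

```text
time: 93.35
tool_pos: [0.6151, 0.1017, 0.1709]
tool_rot: [-0.0, 0.702, 0.712, 0.0]
contact_force: [0.5, -0.3, 1.1]
gripper_width: 0.601
time: 94.35
tool_pos: [0.6153, 0.0977, 0.0595]
tool_rot: [0.0, 0.703, 0.711, 0.0]
contact_force: [-0.9, 0.1, -0.6]
gripper_width: 0.602
time: 95.35
tool_pos: [0.6133, 0.098, 0.0692]
tool_rot: [-0.001, 0.703, 0.711, -0.001]
contact_force: [-0.3, 0.0, -1.7]
gripper_width: 0.126
time: 96.35
tool_pos: [0.6146, 0.098, 0.1452]
tool_rot: [-0.0, 0.703, 0.711, -0.0]
contact_force: [-0.3, 0.1, -1.8]
gripper_width: 0.127
[-352.8  -22.3    5.2    1.5]
```

```bash
python3 -m crank '[-12,-1,0,0,0,-40,-3,0,0.5,0,-80,-5,0,1,0,-122,-8,0,1.5,0,-164,-10,0,1.5,0,-206,-13,0,1.5,0,-248,-16,0,1.5,0,-290,-18,0,1.5,0,-330,-21,0,1.5,0,-353,-22.3,5,1.5,0]' && python3 -m crank '[0,0,0,0,0,0,0,0,0,0,0,0,15,0,0,0,0,35,0,0,0,0,55,0,0,0,0,75,0,0,0,0,90,0,0,0,0,98,0,0,0,0,100,0,0,0,0,100,0,0]' && python3 -m crank '[0,0,3,0,0,0,0,5,0,0,0,0,7,0,0,0,0,8,0,0,0,0,8,0,0,0,0,8,0,50,0,0,8,0,50,0,0,8,0,50,0,0,-10,0,50,0,0,-40,0,50]' && python3 -m crank '[0,0,-30,0,60,0,0,-60,0,60,0,0,-90,0,60,10,0,-120,0,60,30,0,-150,0,60,50,0,-170,0,60,70,0,-170,0,60,80,0,-170,0,60,80,0,-170,0,60,80,0,-170,0,60]'; python3 - <<'E'
from h import *
ims=[]
for c in("scene","side"):
    im,d=vision.grab_frame(c);P,u,v=cloud(c,d);ims.append(im)
    for n,b in dict(black=(.41,.53,-.42,-.32),red=(.54,.66,-.42,-.32),yellow=(.41,.53,-.31,-.21),green=(.54,.66,-.31,-.21)).items(): print(c,n,rect(P,.021,.028,b),rect(P,.055,.066,b)[:3])
    print("knob",rect(P,.045,.074,(.36,.425,.24,.36)))
save("end.png",np.hstack([ims[0][:, :400],ims[1][:,100:500]]))
E
```

```text
time: 97.35
tool_pos: [0.5959, -0.2594, 0.1419]
tool_rot: [0.001, 0.713, 0.701, -0.0]
contact_force: [0.4, 0.6, -1.1]
gripper_width: 0.127
time: 98.35
tool_pos: [0.5967, -0.2551, 0.0411]
tool_rot: [0.0, 0.712, 0.702, 0.0]
contact_force: [0.7, 0.6, -1.2]
gripper_width: 0.126
time: 99.35
tool_pos: [0.5946, -0.2542, 0.0794]
tool_rot: [-0.003, 0.713, 0.702, -0.001]
contact_force: [0.1, 0.0, 1.1]
gripper_width: 0.503
time: 100.35
tool_pos: [0.5968, -0.175, 0.2488]
tool_rot: [-0.001, 0.712, 0.702, -0.001]
contact_force: [0.5, -0.2, -0.8]
gripper_width: 0.601
scene black (array([ 476.4, -370.6]), array([52.3, 92.7]), 89.0, 684) (array([ 476.9, -370.9]), array([38.9, 13.6]), 89.6)
scene red (array([ 597.9, -367. ]), array([52.1, 93. ]), 89.1, 904) (array([ 596.9, -367.2]), array([39.8, 13.6]), 87.1)
scene yellow (array([ 478.1, -255.1]), array([52.5, 90.7]), 88.6, 557) (array([ 477.7, -255.2]), array([14.4, 40.3]), 2.1)
scene green (array([ 597.3, -254.5]), array([52.6, 91.8]), 88.8, 722) (array([ 597.5, -254.6]), array([39.9, 13.1]), 89.1)
knob (array([404.1, 302.7]), array([32.4, 30.8]), 78.9, 109)
side black (array([ 475.7, -372.4]), array([54.9, 88.7]), 88.8, 970) (array([ 476.3, -372.5]), array([41.2, 11.9]), 88.9)
side red (array([ 596.7, -369.2]), array([54.4, 89.9]), 88.4, 915) (array([ 596.6, -368.3]), array([41.8, 12.2]), 88.8)
side yellow (array([ 476.8, -257.2]), array([53.9, 89.8]), 89.9, 653) (array([ 476.9, -256.5]), array([40.9, 11.8]), 87.0)
side green (array([ 596.8, -256.8]), array([55., 90.]), 89.1, 637) (array([ 596.6, -256.7]), array([40.9, 11.8]), 89.0)
knob (array([406.4, 298.8]), array([29.1, 34.9]), 78.4, 99)
```

View pics/end.png

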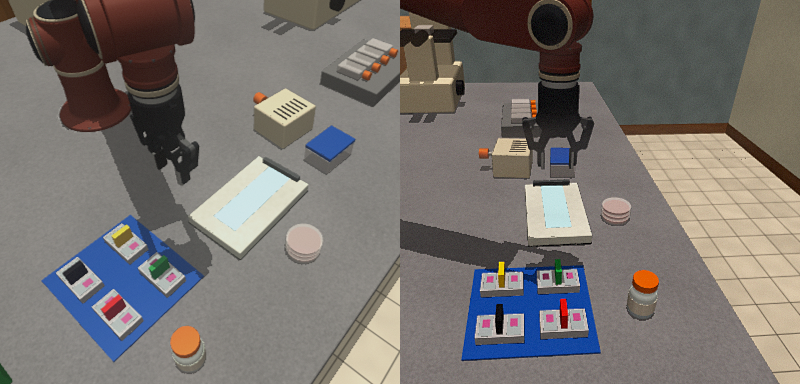

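All four carriers lie flat on the mat, 20 mm or more inside its edges. The knob is in, and the tip box, jar and dishes are where they were.

```bash
python3 -c "
from plant import order
print(order.job_done())"
```

```text
the job is handed in; nothing more can be done
None
```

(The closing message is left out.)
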